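Clamp an instrument case in the quick-release vise

TASK

Clamp the small aluminium case in the bench vise: squeeze the release lever against its post, slide the jaw up until it gently presses the case against the fixed jaw, let the lever go, then turn the crank clockwise until the case is held firmly, without crushing it. Do not ram the case with the jaw while the lever is squeezed, keep it upright, and leave the other things on the bench where they are.

Things in the scene. Friction and masses are not known exactly. Their poses are not given: they have to be found in the camera images.
- vise: Bed of the grey bench vise, fixed: steel rail 56 mm wide, its top 40 mm above the table. Origin at table level on the rail's centre line; +y runs along the rail in the closing direction, +x across it. Order along +y: crank, sliding block, moving jaw, case, fixed jaw. The fixed jaw's rubber face is 157 mm (up to 8 mm more or less, not measured) along +y and yields 1 mm per 15 N.
- slide (a joint): Travel of the sliding block, m; 0 fully open, grows towards the fixed jaw, end at 0.120. Until the lever is squeezed a sprung half-nut in a 3 mm pitch rack locks it; then it slides with 1 to 2 N. Letting go, it may shift up to 1.5 mm either way as the half-nut drops in. The block is 60 x 60 mm, top 130 mm above the table, and carries post, lever, screw, moving jaw and crank.
- release (a joint): Angle of the release lever, rad: about 0 (-0.02 to 0.01) at rest, locked; 0.18 squeezed against its stop; free to slide above 0.11. The blade pivots 36 mm above the table and leans across the rail towards the post when squeezed; this takes 8 N at first, 12 N at the stop, and it springs back when let go.
- post_top (a point): Top end of the fixed post on the sliding block, 178 mm above the table, 18 mm off the rail's centre line towards the vise's -x. Post: dark steel bar 9 mm thick across the rail (x), 22 mm wide along it, standing 48 mm clear above the block. The lever's blade stands beside it.
- blade_top (a point): Top end of the release lever's blade: same section and height as the post, 38 mm from it towards the vise's +x at rest; 47 mm over both outer faces, about 25 mm squeezed. Squeeze the outer faces together from above, closing along the vise's x. Only the blade moves, so centre the grip 8 mm from the post's centre, not midway; 20 N of grip carries the block along.
- jaw: Moving jaw with its screw. Origin at table level under the sliding block; axes as the vise's. Plate 90 mm wide, 45 to 140 mm high, 20 mm thick. Turning the crank clockwise drives it, with the crank, forward out of the block. Gently pressed means 5 to 15 N on the case (over 20 N with the lever squeezed dents it); held firmly, 40 N or more, best 70; 110 N crushes it.
- jaw_face (a point): Centre of the moving jaw's rubber face, 90 mm above the table; it faces +y.
- crank (a joint): Crank angle, rad, 0 to 11; grows clockwise seen along the vise's +y and moves the jaw forward 2 mm per rad. At 0 the knob is straight above the screw axis, at 1.57 towards the vise's +x. Thread friction (0.30 N m, 7.5 N at the knob) holds it where left; clamping adds 1.25 N at the knob per 25 N. From first touch, each rad gives about 22 N.
- crank_hub (a point): Point on the screw's axis where the crank begins, 105 mm above the table; the axis is parallel to the vise's y.
- knob_mid (a point): Grip point on the crank's knob: black cylinder 16 mm thick, 56 mm long, parallel to the vise's y, spinning freely. Circles the screw axis at 40 mm radius (65 to 145 mm above the table); this point is 44 mm from crank_hub along the vise's -y, 32 mm from the crank arm. Can be pinched from above, fingers closing along the vise's x, and led round with the gripper always pointing down.
- case: The aluminium instrument case, about 70 mm across the rail (x), 36 mm along the rail (y), 55 mm high, 0.25 kg, standing loose on the rail in front of the fixed jaw, 4 to 26 mm off it and slightly askew. Origin at the centre of its underside, 40 mm above the table.
- spool: Bystander: steel-grey solder spool, 64 mm across, 50 mm high, standing.
- flux: Bystander: small amber bottle, 32 mm across, 75 mm high.
- driver: Bystander: screwdriver lying beside the vise, 170 mm long.
- cutters: Bystander: side cutters lying flat, 130 mm long.
- meter: Bystander: black hand multimeter lying flat, 90 x 180 x 44 mm.
- mug: Bystander: white mug, 76 mm across, 85 mm high.
- tray: Bystander: grey parts tray, 140 x 200 x 35 mm.
There are look-alikes about, which are no part of the job. Leave any brown or turquoise look-alike of the case alone.

How it is judged:
By the outcome, as a careful person would: the job done as asked, in the order asked, and still so for the second after the job is handed in, with the robot touching nothing.
It also fails if it takes over 72 s, if anything falls off the work surface, if the arm or the gripper's body presses on something with over 40 N, if the wrist force passes 120 N, or if a joint passes its speed limit or range.

ROBOT

A 6-joint arm with a two-finger parallel gripper is mounted at the origin on the work surface. World frame = base frame: x ahead of the robot, y to its left, z up, the work surface at z = 0. Lengths are in mm, angles in rad, forces in N, time in s.
With the tool pointing down it reaches from about 350 to 950 mm from the base axis. Payload 17.4 kg.
Tool frame: the origin (TCP) lies at the very end of the fingers, on their centre line; the grasp point (between the pads) lies 19 mm behind it (arm.tcp_to_grasp is the z of the grasp point in the tool frame, in mm); z points along the fingers, y is the direction in which the jaws open and shut (so a half turn about z gives the same grasp; the last joint's range is limited). The gripper opens to 93 mm and grips with 3 to 60 N. Pads are 15 mm wide; open, the fingers measure 128 mm over their backs; the gripper's body (75 mm by 188 mm) begins 65 mm behind the grasp point.
Start: joints at [-1.221, 0.116, 1.442, -0, 1.584, -0.038], TCP at [255.244, -624.886, 218.646] pointing down, gripper open.
Joint ranges: [-2.83, 2.83], [-0.83, 2.19], [0.07, 2.5], [-1.14, 4.28], [0.01, 3], [-2.97, 2.97]. Speed limits (rad/s): [1.89, 1.89, 2.22, 3.14, 3.14, 3.14].

INTERFACE

Orientations are given as a rotation vector (axis times angle).
In Python, from station import arm gives the robot as it stands. The module is installed in compiled form; this text tells all that it offers.
- The arm moves only by the tool move_arm, never from a script. Its argument "moves" is a list of rows, each a list of 5 numbers: the opening in per cent of the stroke, from 0 (shut) to 100 (fully open), then the shift along the tool's x, y, z in m, then the turn about the tool's z in degrees. In form: [[fingers, dx, dy, dz, twist], ...]. A call has 1 to 12 rows; each row is the pose to reach, as a shift and turn from the pose measured when the call began, along the tool's axes at that moment; what a row does not reach only later rows make up. A row lasts 1/8 s, in which the tool goes at most 62.5 mm and 10.7 degrees, less where a joint would pass 70% of its speed; a pose out of reach is approached as far as the arm can. A call with a gripper value outside its range is refused whole. The fingers move at their own pace and stop on an object; "newtons" is the grip in N (left out, the last holds). Time passes only in rows, so rows that repeat a pose let the fingers close. It gives the time, the measured TCP pose, the force and the opening at its end, in the units of the state.
- arm.observe(): the state, without advancing time (a new reading comes with each control period).
- arm.read_camera(name): name is "side" or "top"; returns the picture (384x512x3 uint8, blue, green, red); there is no depth.
- arm.camera_params(name): a dict with "vfov" (degrees; the focal length in pixels is half the picture's height over the tangent of half this angle, whatever the lens; pixels are square), "cx", "cy" (the principal point, pixels), "rvec" (rotation vector, rad) and "tvec" (3), from world to camera coordinates, as OpenCV has them. Camera axes: x right, y down, z forward; pixel columns grow to the right and rows downward; lengths in mm; the calibration is good to about 2 mm. A picture is of the moment at which its call begins. camera_params takes no time and is no camera call.
- arm.finish_job(): hands the job in, once; it reports no verdict.
Trained networks look in the newest picture that a camera, given by its name, has taken for a name from the list of things; names that differ only in an ending like _2 or _b are one class to them, and where a whole thing is asked for, a point or a joint stands for the part that bears it (a point fixed in the world has none). Each returns a list of dicts, best first, with "confidence" (0 to 1); they miss things now and then, are a little off and sometimes report something else, mostly with a low value. They report only what shows in the picture. A call takes as long as a camera call. They do not tell look-alikes from the thing itself.
- arm.outline_of(camera, name): "region" (384x512 bool, what is visible of it).
- arm.tip_of(camera, name): "position" ([x, y, z] in mm, in world coordinates, good to about 4 mm: a listed point, or the origin of a listed thing).
The state is a dict: "t": time; "joint_pos": joint angles; "dq": joint speeds; "tau": joint torques, N m; "eef_pos": TCP position; "ee_rot": TCP orientation; "contact_force": force on the tool from outside, world axes, zero at the start; "wrist_torque": the same for the moment, N m; "gripper_width": opening from 0.0 (shut) to 1.0 (fully open).
Only numpy, scipy, OpenCV 4.12 (cv2) and the standard library are available. Lean on these libraries where they do the work, as an engineer would, in place of code of your own. Each camera call takes 0.05 s, during which the arm holds its last target. There are 200 camera calls.

## Working session

There is one attempt and no reset: what is moved stays moved. The work goes in short steps, Python scripts to look and compute and a tool call to move; the robot and the scene stay as the last step left them, time stands still between calls to the robot, and variables do not carry over. Pictures are saved under pics/ and viewed, about 8 in all and at most 12, crops included, and the job is handed in when it is done.

Besides the shell and the picture viewer there is one more tool, called in YAML: its name, and indented under it one key for each argument. move_arm: Moves the arm, as the interface text tells. Its arguments: {"type":"object","properties":{"moves":{"type":"array"},"newtons":{"type":"number"}},"required":["moves"]}

```bash
mkdir -p pics; cat > h.py <<'E'
import numpy as np, cv2
from station import arm
def proj(cam,P):
    p=arm.camera_params(cam); f=192/np.tan(np.radians(p['vfov'])/2)
    K=np.array([[f,0,p['cx']],[0,f,p['cy']],[0,0,1.]])
    return cv2.projectPoints(np.array(P,float).reshape(-1,1,3),np.array(p['rvec'],float),np.array(p['tvec'],float),K,None)[0].reshape(-1,2)
def tips(cams,names):
    for c in cams:
        arm.read_camera(c)
        for n in names:
            for d in arm.tip_of(c,n)[:3]: print(c,n,np.round(d['position'],1),round(d['confidence'],2),proj(c,d['position']).round()[0])
E
python3 - <<'E'
from h import *
s=arm.observe(); print(s)
a=arm.read_camera('side');b=arm.read_camera('top')
cv2.imwrite('pics/a.png',a);cv2.imwrite('pics/b.png',b)
for c in('side','top'):
    p=arm.camera_params(c);print(c,p)
tips(['side','top'],['vise','post_top','blade_top','jaw_face','crank_hub','knob_mid','case'])
print(arm.observe()['t'])
E
```

```text
{'t': 0.0, 'joint_pos': array([-1.22078172e+00,  1.16446133e-01,  1.44227102e+00, -2.12392455e-05,
        1.58400649e+00, -3.78040873e-02]), 'dq': array([ 0.00163225, -0.00197464,  0.00122409, -0.0002527 ,  0.00026133,
        0.00067699]), 'tau': array([ 2.13082079e-03, -7.21252942e+01, -6.22612596e+01,  7.81231094e-02,
        2.38234835e-02, -8.32488331e-05]), 'eef_pos': array([ 255.1749414 , -624.67866915,  217.92848058]), 'ee_rot': array([-3.08162124e+00, -6.05158649e-01,  3.09051250e-04]), 'contact_force': array([-0.11532165, -0.20610493, -1.75740787]), 'wrist_torque': array([ 0.00859137, -0.05336744, -0.01638456]), 'gripper_width': 0.9983092794838969}
side {'vfov': 57.89472132916956, 'cx': 255.91621784023027, 'cy': 189.21088775461172, 'rvec': array([ 0.71038864, -2.62512745,  1.12749399]), 'tvec': array([473.14587908, 257.21973132, 895.17639252])}
top {'vfov': 47.48028263185148, 'cx': 257.5230075096623, 'cy': 195.8485889660733, 'rvec': array([ 2.20661731, -2.19087139,  0.09385017]), 'tvec': array([  -1.97555304,  547.31249494, 1482.61777726])}
side vise [710.4   5.5  -0.9] 0.
[... 296 characters left out ...]
.4  96.2] 0.53 [256. 163.]
side case [ 369.9 -112.3    2. ] 0.95 [322. 208.]
side case [332.6 270.    1.2] 0.8 [277. 313.]
side case [554.4 184.7  40.1] 0.77 [220. 242.]
top vise [ 5.617e+02  5.970e+01 -1.000e-01] 0.88 [241. 192.]
top post_top [545.5  13.2 173.9] 0.87 [255. 193.]
top post_top [ 4.883e+02 -3.825e+02  1.000e-01] 0.39 [368. 214.]
top blade_top [584.1   3.4 176.6] 0.52 [258. 181.]
top jaw_face [556.2 104.4  91.2] 0.56 [227. 191.]
top crank_hub [566.2 -61.8  99.9] 0.91 [278. 189.]
top knob_mid [608.4 -95.7  92.5] 0.4 [288. 176.]
top case [4.354e+02 3.696e+02 4.000e-01] 0.83 [150. 228.]
top case [555.1 184.5  40.9] 0.79 [204. 193.]
top case [337.8 269.1  -2.7] 0.76 [179. 256.]
0.9
```

View pics/a.png

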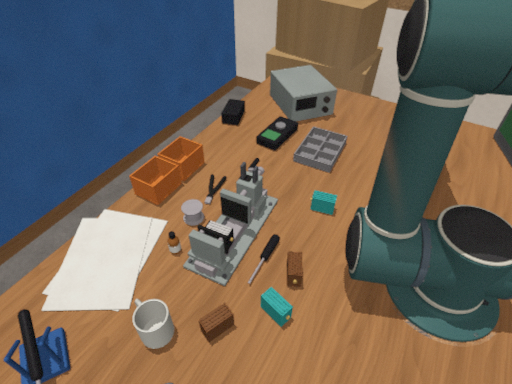

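View pics/b.png

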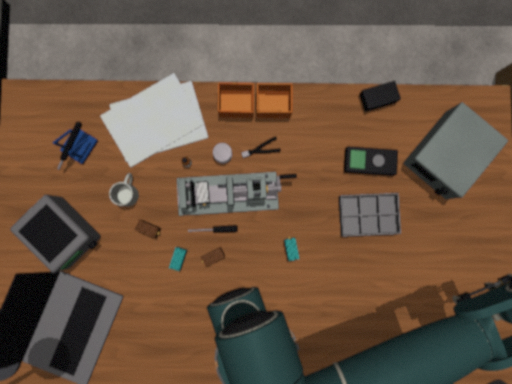

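```bash
cat >> h.py <<'E'
def unproj(cam,uv,z):
    p=arm.camera_params(cam); f=192/np.tan(np.radians(p['vfov'])/2)
    R=cv2.Rodrigues(np.array(p['rvec'],float))[0]; C=-R.T@np.array(p['tvec'],float)
    uv=np.array(uv,float).reshape(-1,2)
    d=np.c_[(uv[:,0]-p['cx'])/f,(uv[:,1]-p['cy'])/f,np.ones(len(uv))]@R
    return C+d*((z-C[2])/d[:,2])[:,None]
E
python3 - <<'E'
from h import *
b=arm.read_camera('top');a=arm.read_camera('side')
big=np.vstack([cv2.resize(b[165:225,170:303],(798,360),interpolation=3),np.zeros((240,798,3),np.uint8)])
s=cv2.resize(a[150:280,180:290],None,fx=4.6,fy=4.6,interpolation=3)
cv2.imwrite('pics/c.png',big[:360]);cv2.imwrite('pics/d.png',s)
for n in('vise',):
    r=arm.outline_of('top',n)
    for d in r[:2]:
        m=d['region'];v,u=np.nonzero(m);print(n,d['confidence'],m.sum(),u.min(),u.max(),v.min(),v.max())
        # bottom edge/top edge per column
        for nm,fn in(('top',np.min),('bot',np.max)):
            cs=np.arange(u.min()+6,u.max()-8);e=np.array([fn(v[u==c]) if (u==c).any() else np.nan for c in cs])
            print(nm,e)
s=arm.observe();R=cv2.Rodrigues(s['ee_rot'])[0];print(R.round(3))
for i in range(3): tips(['top','side'],['post_top','jaw_face','crank_hub','knob_mid','blade_top','case'])
E
```

```text
vise 0.56 2868 188 296 172 213
top [178 178 178 177 177 177 177 177 177 176 176 176 176 176 176 176 176 176
 176 176 176 176 176 176 176 176 176 176 176 176 176 176 176 175 175 175
 175 174 174 174 174 174 174 174 175 175 175 175 175 175 175 175 175 174
 174 174 174 174 174 174 174 174 174 174 174 174 173 173 173 172 172 172
 172 172 172 172 172 172 172 172 172 173 174 175 175 175 175 175 175 174
 174 174 174 174]
bot [213 213 213 213 213 213 213 213 213 213 213 213 213 212 212 212 212 212
 212 212 212 212 212 212 212 212 212 212 212 211 211 211 211 211 211 211
 211 211 211 211 211 211 211 211 211 211 210 210 210 210 210 210 210 210
 210 210 210 210 210 210 209 209 209 209 209 209 209 209 209 209 209 209
 209 209 209 208 208 208 208 208 208 208 208 207 206 191 189 178 178 178
 178 178 178 177]
[[ 0.926  0.378 -0.   ]
 [ 0.378 -0.926  0.   ]
 [-0.    -0.    -1.   ]]
top post_top [549.5  12.4 176. ] 0.85 [255. 192.]
top jaw_face [554.9  99.7  87.1] 0.91 [228. 192.]
top crank_hub [568.3 -57.8  98.2] 0.83 [276. 188.]
top knob_mid [610.2 -98.1  92.8] 0.46 [289. 175.]
top blade_top [558.3 
[... 2054 characters left out ...]
op knob_mid [605.1 -95.9  93.2] 0.5 [288. 177.]
top knob_mid [568.  -58.1 100.1] 0.33 [277. 188.]
top blade_top [582.    6.9 178.9] 0.54 [257. 181.]
top case [553.7 186.2  39.2] 0.79 [203. 193.]
top case [341.  269.   -0.9] 0.73 [179. 256.]
top case [ 4.400e+02  3.711e+02 -2.000e-01] 0.7 [150. 226.]
side post_top [543.2   9.3 177.4] 0.87 [256. 169.]
side jaw_face [558.7 105.4  90.7] 0.9 [234. 210.]
side crank_hub [660.9 247.3  -1.4] 0.56 [177. 251.]
side knob_mid [606.8 -97.5  94.6] 0.37 [255. 163.]
side blade_top [584.   11.5 180.1] 0.46 [243. 164.]
side case [337.1 270.8   3. ] 0.91 [275. 312.]
side case [ 369.4 -112.5   -1.6] 0.81 [322. 209.]
side case [436.6 375.7   1.7] 0.76 [216. 328.]
```

View pics/c.png

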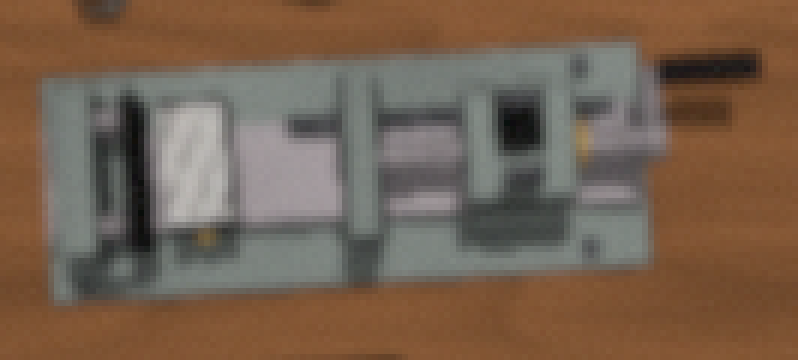

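View pics/d.png

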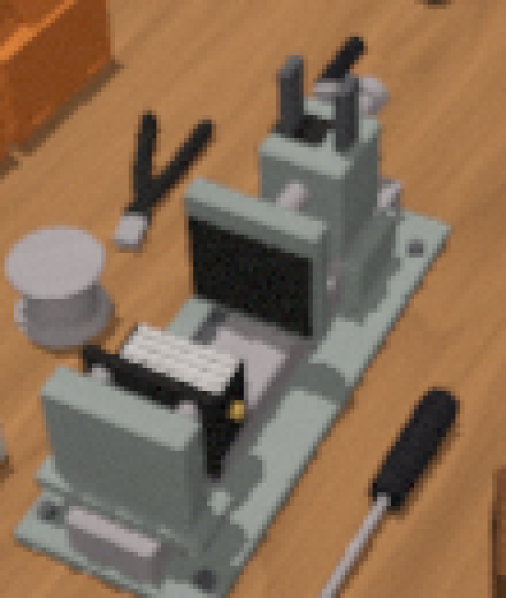

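The case meant is the silver one on the rail (top 203,193). The brown and turquoise boxes at (149,228), (213,256), (178,258) and (291,248) are look-alikes, and the crop confirms it.

```bash
python3 - <<'E'
from h import *
c=np.array([[57,302],[652,265],[42,77],[636,42]])/6+[170,165]-0.4
w=unproj('top',c,8);print(w.round(1))
for i,j in((0,1),(2,3)):
    d=w[i]-w[j];print('yaw deg',np.degrees(np.arctan2(-d[0],d[1])))
yaw=np.radians(np.mean([np.degrees(np.arctan2(-(w[i]-w[j])[0],(w[i]-w[j])[1])) for i,j in((0,1),(2,3))]))
ex=np.array([np.cos(yaw),np.sin(yaw)]);ey=np.array([-ex[1],ex[0]])
pts=dict(post=(545.8,10.2),blade=(583.3,9),jaw=(557.5,104.8),hub=(567.4,-59),knob=(607.5,-98.4),case=(554.4,185.1))
for k,p in pts.items(): print(k,(np.array(p)@ex).round(1),(np.array(p)@ey).round(1))
q=proj('top',[[545.8,10.2,178],[583.3,9,178]]);print(q)
E
```

```text
[[480.1 270.8   8. ]
 [503.8 -70.2   8. ]
 [609.5 281.7   8. ]
 [632.8 -60.5   8. ]]
yaw deg 3.967144287290893
yaw deg 3.90378162711857
post 545.2 -27.3
blade 582.5 -31.1
jaw 563.4 66.3
hub 562.0 -97.8
knob 599.3 -139.9
case 565.8 146.6
[[255.93819076 192.9632478 ]
 [256.41022833 180.8017738 ]]
```

move_arm:
  moves:
    - [100, 0.043, -0.039, 0, -6]
    - [100, 0.086, -0.079, 0, -12]
    - [100, 0.129, -0.118, 0, -18]
    - [100, 0.172, -0.158, 0, -24]
    - [100, 0.215, -0.197, 0, -30]
    - [100, 0.258, -0.237, 0, -36]
    - [100, 0.301, -0.276, 0, -42]
    - [100, 0.344, -0.316, 0, -48]
    - [100, 0.387, -0.355, 0, -54]
    - [100, 0.43, -0.395, 0, -60]
    - [100, 0.473, -0.434, 0, -66]
    - [100, 0.516, -0.474, 0, -71.7]
  newtons: 20

```text
t: 4.65
eef_pos: [554.2, 11.0, 218.9]
ee_rot: [2.14, 2.299, 0.001]
contact_force: [0.9, -0.9, 0.6]
gripper_width: 0.999
```

move_arm:
  moves:
    - [100, 0, 0, 0, 0]
    - [100, 0, 0, 0, 0]

```text
t: 4.9
eef_pos: [554.1, 10.9, 218.9]
ee_rot: [2.14, 2.299, 0.0]
contact_force: [-0.8, 0.2, 0.9]
gripper_width: 1.001
```

```bash
cat >> h.py <<'E'
def where():
    s=arm.observe();R=cv2.Rodrigues(s['ee_rot'])[0];p=s['eef_pos'];y=np.radians(3.93)
    ex=np.array([np.cos(y),np.sin(y),0]);ey=np.array([-ex[1],ex[0],0]);f=s['contact_force']
    print('t',round(s['t'],2),'p',p.round(1),"vise x,y",(p@ex).round(2),(p@ey).round(2),'tooly deg',np.degrees(np.arctan2(R[1,1],R[0,1])).round(2),'Rz',R[:,2].round(3),'F vise',(f@ex).round(2),(f@ey).round(2),f[2].round(2),'w',s['gripper_width'].round(3),'q',s['joint_pos'].round(2))
E
python3 - <<'E'
from h import *
where()
b=arm.read_camera('side')
P=arm.observe()['eef_pos'];print(proj('side',P))
cv2.imwrite('pics/e.png',cv2.resize(b[110:230,190:310],None,fx=5,fy=5,interpolation=3))
for i in range(2): tips(['side'],['post_top','blade_top'])
E
```

```text
Traceback (most recent call last):
  File "h.py", line 21, in where
    print('t',round(s['t'],2),'p',p.round(1),"vise x,y",(p@ex).round(2),(p@ey).round(2),'tooly deg',np.degrees(np.arctan2(R[1,1],R[0,1])).round(2),'Rz',R[:,2].round(3),'F vise',(f@ex).round(2),(f@ey).round(2),f[2].round(2),'w',s['gripper_width'].round(3),'q',s['joint_pos'].round(2))
                                                                                                                                                                                                                                   ^^^^^^^^^^^^^^^^^^^^^^^^
AttributeError: 'float' object has no attribute 'round'
```

```bash
sed -i "s/s\['gripper_width'\].round(3)/round(s['gripper_width'],3)/" h.py
python3 - <<'E'
from h import *
where()
b=arm.read_camera('side')
P=arm.observe()['eef_pos'];print(proj('side',P))
cv2.imwrite('pics/e.png',cv2.resize(b[110:230,190:310],None,fx=5,fy=5,interpolation=3))
for i in range(2): tips(['side','top'],['post_top','blade_top'])
E
```

```text
t 4.9 p [554.1  10.9 218.9] vise x,y 553.54 -27.08 tooly deg 4.12 Rz [ 0. -0. -1.] F vise -0.75 0.22 0.94 w 1.001 q [-0.03 -0.15  1.7  -0.    1.59 -0.1 ]
[[252.35172333 155.99285766]]
side post_top [541.3  10.4 176.1] 0.64 [256. 170.]
side blade_top [583.6  12.  178.5] 0.41 [243. 164.]
top post_top [434.5 154.   -1.3] 0.34 [213. 228.]
side post_top [546.7  10.5 178.5] 0.66 [255. 168.]
side blade_top [583.1  11.8 181.8] 0.65 [243. 163.]
top post_top [554.5 185.2  40.9] 0.31 [203. 193.]
```

View pics/e.png

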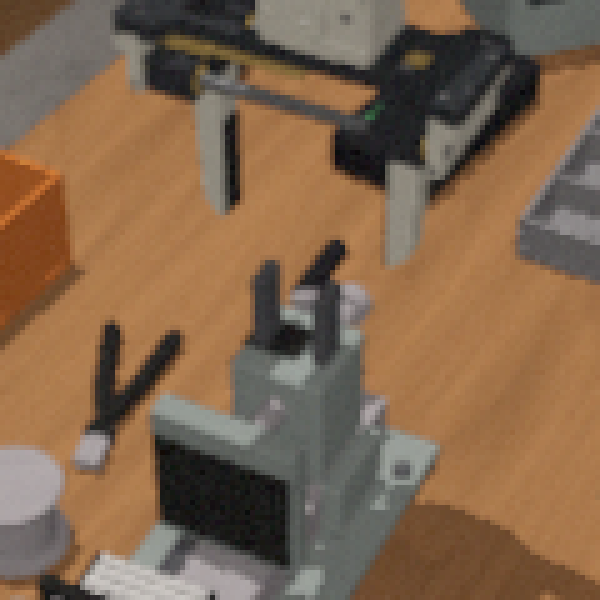

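move_arm:
  moves:
    - [100, 0, 0, 0.025, 0]
    - [100, 0, 0, 0.05, 0]
    - [100, 0, 0, 0.07, 0]
    - [100, 0, 0, 0.075, 0]
    - [100, 0, 0, 0.075, 0]

```text
t: 6.18
eef_pos: [554.4, 10.9, 144.3]
ee_rot: [2.14, 2.299, 0.001]
contact_force: [-0.0, 0.1, -0.3]
gripper_width: 1.001
```

move_arm:
  moves:
    - [60, 0, 0, 0, 0]
    - [40, 0, 0, 0, 0]
    - [30, 0, 0, 0, 0]
    - [20, 0, 0, 0, 0]
    - [10, 0, 0, 0, 0]
    - [0, 0, 0, 0, 0]
    - [0, 0, 0, 0, 0]
    - [0, 0, 0, 0, 0]
    - [0, 0, 0, 0, 0]
    - [0, 0, 0, 0, 0]
  newtons: 20

```text
t: 7.42
eef_pos: [554.2, 10.9, 146.6]
ee_rot: [2.139, 2.299, 0.001]
contact_force: [-14.7, -0.6, 21.3]
gripper_width: 0.275
```

```bash
python3 -c "
from h import *
where()"
```

```text
t 7.42 p [554.2  10.9 146.6] vise x,y 553.62 -27.15 tooly deg 4.11 Rz [ 0.001 -0.    -1.   ] F vise -14.7 0.4 21.33 w 0.275 q [-0.03 -0.12  1.79 -0.    1.47 -0.1 ]
```

move_arm:
  moves:
    - [0, 0, -0.001, 0, 0]
    - [0, 0, -0.001, 0, 0]
    - [0, 0, -0.001, 0, 0]

```text
t: 7.8
eef_pos: [553.9, 10.9, 146.9]
ee_rot: [2.139, 2.298, 0.003]
contact_force: [6.2, 0.6, 0.0]
gripper_width: 0.272
```

```bash
python3 - <<'E'
from h import *
where()
b=arm.read_camera('side')
cv2.imwrite('pics/f.png',cv2.resize(b[110:230,190:310],None,fx=5,fy=5,interpolation=3))
E
```

```text
t 7.8 p [553.9  10.9 146.9] vise x,y 553.33 -27.14 tooly deg 4.11 Rz [ 0.003 -0.    -1.   ] F vise 6.19 0.18 0.02 w 0.272 q [-0.03 -0.12  1.8  -0.    1.46 -0.1 ]
```

View pics/f.png

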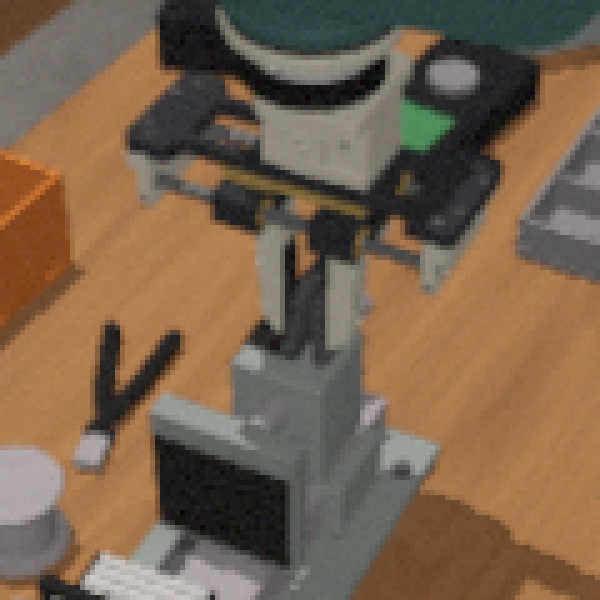

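move_arm:
  moves:
    - [0, 0.002, 0, 0, 0]
    - [0, 0.006, 0, 0, 0]
    - [0, 0.011, 0, 0, 0]
    - [0, 0.016, 0, 0, 0]
    - [0, 0.021, 0, 0, 0]
    - [0, 0.026, 0, 0, 0]
    - [0, 0.031, 0, 0, 0]
    - [0, 0.036, 0, 0, 0]
    - [0, 0.041, 0, 0, 0]
    - [0, 0.045, 0, 0, 0]
    - [0, 0.047, 0, 0, 0]
    - [0, 0.048, 0, 0, 0]

```text
t: 9.35
eef_pos: [550.4, 58.8, 146.8]
ee_rot: [2.138, 2.298, 0.003]
contact_force: [4.0, -1.4, -0.7]
gripper_width: 0.275
```

```bash
python3 - <<'E'
from h import *
where()
b=arm.read_camera('top')
cv2.imwrite('pics/g.png',cv2.resize(b[165:225,170:303],(798,360),interpolation=3))
tips(['side','top'],['jaw_face','case'])
E
```

```text
t 9.35 p [550.4  58.8 146.8] vise x,y 553.19 20.99 tooly deg 4.12 Rz [ 0.003 -0.    -1.   ] F vise 3.85 -1.67 -0.69 w 0.275 q [ 0.06 -0.12  1.8  -0.    1.46 -0.01]
side jaw_face [553.8 154.8  94.2] 0.75 [225. 222.]
side jaw_face [ 488.  -382.5   -5.8] 0.64 [320. 153.]
side case [ 368.2 -112.3   -0.5] 0.91 [323. 209.]
side case [437.8 373.2   1.9] 0.78 [216. 327.]
side case [344.  151.4   1.8] 0.74 [293. 274.]
top jaw_face [556.1 183.8  40.8] 0.37 [204. 192.]
top case [ 369.1 -112.     1.5] 0.78 [290. 248.]
top case [439.9 374.3   1.2] 0.73 [149. 226.]
top case [338.5 269.7  -1.6] 0.71 [179. 256.]
```

View pics/g.png

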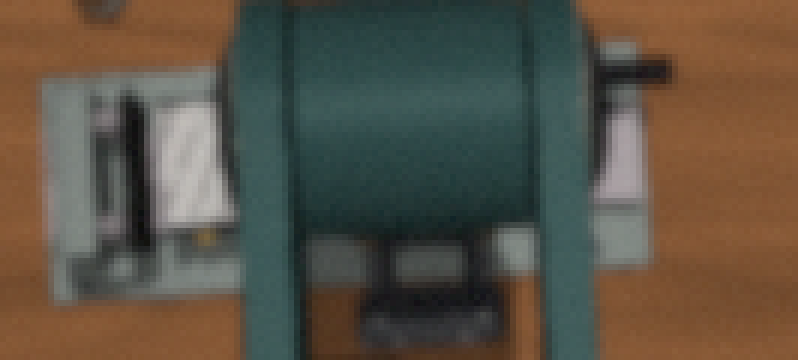

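```bash
python3 - <<'E'
from h import *
ey=np.array([-.0685,.9977,0])
for u,v,z in((148,105,140),(155,240,140),(165,105,95),(160,225,95),(240,110,95),(227,230,95)):
    w=unproj('top',[u/6+169.6,v/6+164.6],z)[0];print(u,v,z,w.round(1),(w@ey).round(1))
E
```

```text
148 105 140 [581.3 204.2 140. ] 163.9
155 240 140 [510.3 199.4 140. ] 164.0
165 105 95 [585.6 200.6  95. ] 160.0
160 225 95 [520.4 202.3  95. ] 166.2
240 110 95 [583.3 160.   95. ] 119.6
227 230 95 [518.  166.1  95. ] 130.2
```

move_arm:
  moves:
    - [0, 0.001, 0, 0, 0]
    - [0, 0.003, 0, 0, 0]
    - [0, 0.005, 0, 0, 0]
    - [0, 0.007, 0, 0, 0]
    - [0, 0.0085, 0, 0, 0]
    - [0, 0.0095, 0, 0, 0]
    - [0, 0.01, 0, 0, 0]

```text
t: 10.58
eef_pos: [549.7, 68.8, 146.9]
ee_rot: [2.139, 2.298, 0.004]
contact_force: [3.6, -0.7, 0.2]
gripper_width: 0.27
```

move_arm:
  moves:
    - [0, 0.0005, 0, 0, 0]
    - [0, 0.001, 0, 0, 0]
    - [0, 0.0015, 0, 0, 0]
    - [0, 0.002, 0, 0, 0]

```text
t: 11.08
eef_pos: [549.6, 70.8, 146.9]
ee_rot: [2.139, 2.298, 0.004]
contact_force: [3.3, -0.5, 0.7]
gripper_width: 0.271
```

move_arm:
  moves:
    - [0, 0.0005, 0, 0, 0]
    - [0, 0.001, 0, 0, 0]
    - [0, 0.0015, 0, 0, 0]
    - [0, 0.002, 0, 0, 0]

```text
t: 11.58
eef_pos: [549.4, 72.8, 146.8]
ee_rot: [2.139, 2.298, 0.003]
contact_force: [3.1, -1.1, 0.0]
gripper_width: 0.273
```

```bash
python3 -c "
from h import *
where();tips(['side','side'],['jaw_face','case'])"
```

```text
t 11.57 p [549.4  72.8 146.8] vise x,y 553.13 34.94 tooly deg 4.11 Rz [ 0.003 -0.    -1.   ] F vise 3.0 -1.26 0.05 w 0.273 q [ 0.09 -0.12  1.8  -0.    1.46  0.01]
side jaw_face [553.1 164.3  91. ] 0.9 [223. 225.]
side jaw_face [428.8 157.3   0.7] 0.18 [264. 262.]
side case [438.  373.1   3.2] 0.91 [216. 327.]
side case [335.  269.4   3.7] 0.84 [276. 312.]
side case [3.468e+02 1.546e+02 2.000e-01] 0.84 [292. 275.]
side jaw_face [554.2 172.6  93.1] 0.89 [221. 226.]
side jaw_face [690.3 125.7  -1.3] 0.37 [195. 219.]
side jaw_face [551.7  72.4 178.9] 0.29 [241. 181.]
side case [336.1 271.9   3. ] 0.97 [275. 312.]
side case [436.1 373.3   6.2] 0.83 [217. 327.]
side case [ 369.3 -113.2    2. ] 0.82 [322. 208.]
```

move_arm:
  moves:
    - [0, 0.0007, 0, 0, 0]
    - [0, 0.0014, 0, 0, 0]
    - [0, 0.002, 0, 0, 0]

```text
t: 12.25
eef_pos: [549.3, 74.8, 146.9]
ee_rot: [2.139, 2.298, 0.003]
contact_force: [3.4, -3.2, -0.0]
gripper_width: 0.272
```

move_arm:
  moves:
    - [0, 0.0007, 0, 0, 0]
    - [0, 0.0014, 0, 0, 0]
    - [0, 0.002, 0, 0, 0]

```text
t: 12.62
eef_pos: [549.1, 76.8, 146.8]
ee_rot: [2.139, 2.298, 0.003]
contact_force: [3.1, -2.5, -0.1]
gripper_width: 0.272
```

move_arm:
  moves:
    - [0, 0.0007, 0, 0, 0]
    - [0, 0.0014, 0, 0, 0]
    - [0, 0.002, 0, 0, 0]

```text
t: 13.0
eef_pos: [549.0, 78.9, 146.9]
ee_rot: [2.138, 2.298, 0.003]
contact_force: [3.8, -2.3, -0.2]
gripper_width: 0.269
```

```bash
python3 - <<'E'
from h import *
where()
b=arm.read_camera('side')
cv2.imwrite('pics/h.png',cv2.resize(b[180:280,180:290],None,fx=5.5,fy=5.5,interpolation=3))
E
```

```text
t 13.0 p [549.   78.9 146.9] vise x,y 553.12 41.08 tooly deg 4.12 Rz [ 0.003 -0.    -1.   ] F vise 3.66 -2.6 -0.16 w 0.269 q [ 0.1  -0.12  1.79 -0.    1.46  0.03]
```

View pics/h.png

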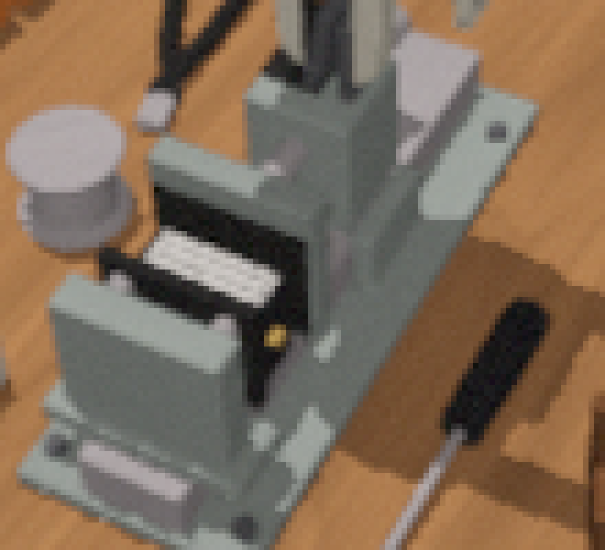

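move_arm:
  moves:
    - [0, 0.0007, 0, 0, 0]
    - [0, 0.0014, 0, 0, 0]
    - [0, 0.002, 0, 0, 0]

```text
t: 13.42
eef_pos: [548.8, 81.0, 146.8]
ee_rot: [2.139, 2.298, 0.004]
contact_force: [3.0, -2.0, -0.2]
gripper_width: 0.272
```

move_arm:
  moves:
    - [0, 0.0007, 0, 0, 0]
    - [0, 0.0014, 0, 0, 0]
    - [0, 0.002, 0, 0, 0]

```text
t: 13.8
eef_pos: [548.7, 83.0, 146.9]
ee_rot: [2.139, 2.298, 0.004]
contact_force: [3.6, -1.1, -0.3]
gripper_width: 0.268
```

move_arm:
  moves:
    - [0, 0.0007, 0, 0, 0]
    - [0, 0.0014, 0, 0, 0]
    - [0, 0.002, 0, 0, 0]

```text
t: 14.18
eef_pos: [548.6, 84.3, 146.9]
ee_rot: [2.138, 2.297, 0.002]
contact_force: [3.9, -11.7, 0.1]
gripper_width: 0.277
```

move_arm:
  moves:
    - [0, 0.0007, 0, 0, 0]
    - [0, 0.0014, 0, 0, 0]
    - [0, 0.002, 0, 0, 0]

```text
t: 14.55
eef_pos: [548.6, 84.9, 146.9]
ee_rot: [2.137, 2.295, -0.002]
contact_force: [3.5, -15.7, 0.1]
gripper_width: 0.273
```

move_arm:
  moves:
    - [0, 0, 0, 0, 0]
    - [0, 0, 0, 0, 0]

```text
t: 14.8
eef_pos: [548.6, 84.3, 146.8]
ee_rot: [2.137, 2.294, -0.003]
contact_force: [3.5, -7.4, -0.9]
gripper_width: 0.273
```

```bash
python3 - <<'E'
from h import *
where()
E
```

```text
t 14.8 p [548.6  84.3 146.8] vise x,y 553.08 46.48 tooly deg 4.04 Rz [ 0.004 -0.006 -1.   ] F vise 3.01 -7.58 -0.9 w 0.273 q [ 0.11 -0.12  1.79 -0.01  1.46  0.04]
```

move_arm:
  moves:
    - [0, 0.0006, 0, 0, 0]
    - [35, 0.0006, 0, 0, 0]
    - [55, 0.0006, 0, 0, 0]
    - [75, 0.0006, 0, 0, 0]
    - [100, 0.0006, 0, 0, 0]
    - [100, 0.0006, 0, 0, 0]
    - [100, 0.0006, 0, 0, 0]

```text
t: 15.68
eef_pos: [548.2, 85.1, 146.6]
ee_rot: [2.138, 2.295, -0.004]
contact_force: [-0.2, -0.0, 0.8]
gripper_width: 0.842
```

```bash
python3 - <<'E'
from h import *
where()
E
```

```text
t 15.68 p [548.2  85.1 146.6] vise x,y 552.71 47.34 tooly deg 4.05 Rz [ 0.002 -0.005 -1.   ] F vise -0.2 -0.03 0.83 w 0.842 q [ 0.11 -0.12  1.79 -0.01  1.47  0.04]
```

move_arm:
  moves:
    - [100, 0, 0, -0.02, 0]
    - [100, 0, 0, -0.06, 0]
    - [100, -0.03, 0, -0.07, 0]
    - [100, -0.08, 0.01, -0.07, 0]
    - [100, -0.13, 0.03, -0.07, 0]
    - [100, -0.18, 0.045, -0.07, 0]
    - [100, -0.22, 0.045, -0.07, 0]
    - [100, -0.25, 0.045, -0.07, 0]
    - [100, -0.25, 0.045, -0.07, 0]

```text
t: 16.8
eef_pos: [610.5, -162.2, 219.2]
ee_rot: [2.14, 2.292, -0.003]
contact_force: [0.1, 0.7, 1.4]
gripper_width: 1.001
```

```bash
python3 - <<'E'
from h import *
where()
b=arm.read_camera('top');a=arm.read_camera('side')
cv2.imwrite('pics/i.png',np.vstack([cv2.resize(b[165:225,170:303],(665,300),interpolation=3),cv2.resize(a[160:220,180:313],(665,300),interpolation=3)]))
for i in range(3): tips(['top','side'],['crank_hub','knob_mid','post_top','blade_top','jaw_face'])
E
```

```text
t 16.8 p [ 610.5 -162.2  219.2] vise x,y 597.96 -203.71 tooly deg 3.92 Rz [ 0.003 -0.005 -1.   ] F vise 0.11 0.7 1.35 w 1.001 q [-0.3   0.02  1.54 -0.    1.58 -0.37]
top crank_hub [564.1  13.6  98.1] 0.56 [254. 189.]
top knob_mid [602.2 -22.9  91.7] 0.53 [266. 178.]
top knob_mid [542.7  83.1 177.9] 0.26 [232. 194.]
top post_top [542.5  85.7 176.1] 0.75 [231. 194.]
top post_top [564.1  14.4 104.9] 0.48 [254. 189.]
top blade_top [553.7 195.1  36.9] 0.49 [201. 193.]
top blade_top [578.3  80.1 178.6] 0.4 [233. 182.]
top jaw_face [550.6 173.9  87.6] 0.6 [205. 193.]
top jaw_face [552.7 194.8  41.5] 0.48 [201. 193.]
side crank_hub [562.6  11.  103.9] 0.94 [250. 186.]
side crank_hub [432.4 157.7   1.9] 0.39 [263. 262.]
side crank_hub [ 483.9 -385.9   -3. ] 0.39 [321. 152.]
side knob_mid [602.4 -28.   93.2] 0.47 [245. 177.]
side post_top [538.5  82.2 176.4] 0.79 [244. 185.]
side blade_top [575.2  86.1 175.2] 0.64 [231. 182.]
side blade_top [430.4 159.    1.7] 0.17 [264. 262.]
side jaw_face [555.1 179.4  91.2] 0.97 [219. 228.]
side jaw_face [550.3 194.   40.9] 0.44 [219. 244.]
top crank_hub [5
[... 777 characters left out ...]
91.2] 0.64 [267. 177.]
top knob_mid [542.2  84.5 175.2] 0.39 [232. 194.]
top post_top [543.1  84.5 174.2] 0.88 [232. 194.]
top post_top [ 673.5 -391.8    2.5] 0.29 [370. 161.]
top blade_top [577.6  79.6 176.5] 0.38 [233. 182.]
top jaw_face [551.1 170.1  89.7] 0.71 [206. 193.]
side crank_hub [562.7  14.2 103.8] 0.67 [249. 187.]
side knob_mid [599.7 -27.4  93.2] 0.39 [246. 177.]
side knob_mid [ 5.503e+02  4.454e+02 -3.000e-01] 0.2 [159. 330.]
side post_top [538.8  84.1 181.5] 0.86 [243. 184.]
side post_top [561.3  14.3 104.1] 0.31 [249. 187.]
side blade_top [579.2  82.2 181.2] 0.65 [231. 179.]
side jaw_face [550.9 178.   91.9] 0.69 [221. 228.]
side jaw_face [561.5  63.8  -1.9] 0.23 [241. 222.]
```

View pics/i.png

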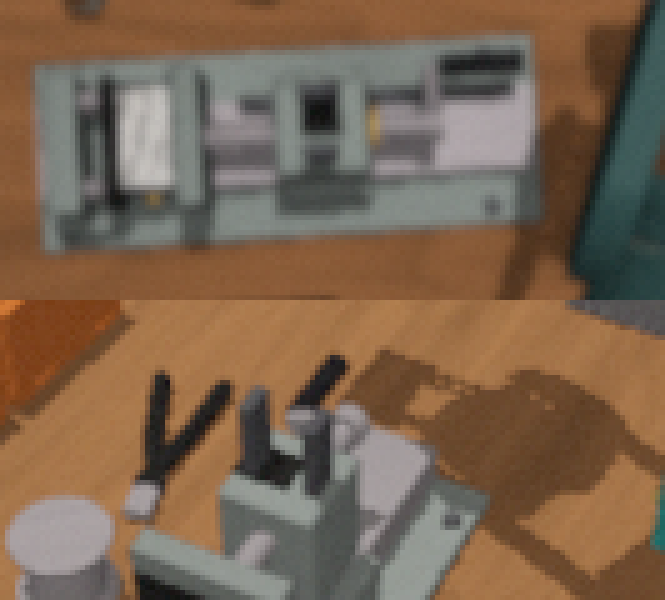

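move_arm:
  moves:
    - [50, 0.03, 0.001, 0, 0]
    - [50, 0.07, 0.002, 0, 0]
    - [50, 0.11, 0.002, 0.02, 0]
    - [50, 0.132, 0.002, 0.06, 0]
    - [50, 0.132, 0.002, 0.09, 0]
    - [50, 0.132, 0.002, 0.12, 0]
    - [50, 0.132, 0.002, 0.138, 0]
    - [50, 0.132, 0.002, 0.143, 0]
    - [50, 0.132, 0.002, 0.143, 0]

```text
t: 19.82
eef_pos: [603.9, -29.8, 75.0]
ee_rot: [2.138, 2.294, -0.003]
contact_force: [0.3, -0.3, 0.8]
gripper_width: 0.5
```

```bash
python3 - <<'E'
from h import *
where()
a=arm.read_camera('side')
cv2.imwrite('pics/j.png',cv2.resize(a[120:220,200:300],(600,600),interpolation=3))
E
```

```text
t 19.82 p [603.9 -29.8  75. ] vise x,y 600.4 -71.12 tooly deg 4.04 Rz [ 0.003 -0.005 -1.   ] F vise 0.27 -0.27 0.8 w 0.5 q [-0.09  0.04  1.76 -0.01  1.34 -0.16]
```

View pics/j.png

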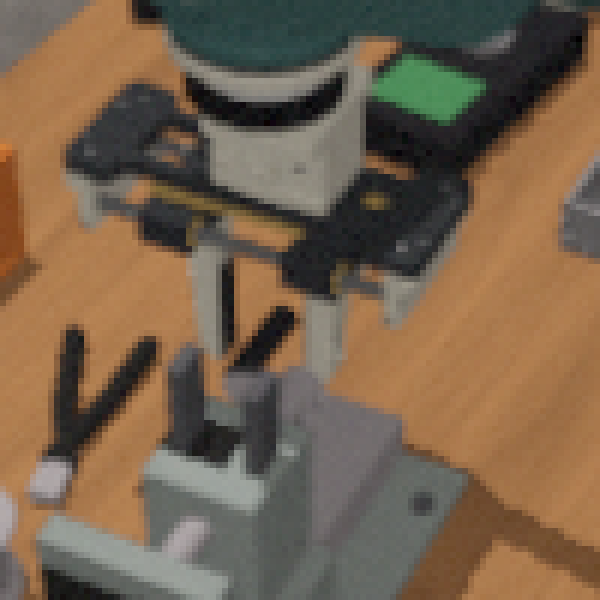

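move_arm:
  moves:
    - [30, 0, 0, 0, 0]
    - [15, 0, 0, 0, 0]
    - [0, 0, 0, 0, 0]
    - [0, 0, 0, 0, 0]
    - [0, 0, 0, 0, 0]
    - [0, 0, 0, 0, 0]
  newtons: 25

```text
t: 20.62
eef_pos: [604.8, -29.9, 75.7]
ee_rot: [2.136, 2.292, -0.001]
contact_force: [5.9, -1.5, -1.6]
gripper_width: 0.162
```

```bash
python3 - <<'E'
from h import *
where()
E
```

```text
t 20.62 p [604.8 -29.9  75.7] vise x,y 601.32 -71.3 tooly deg 4.03 Rz [ 0.006 -0.006 -1.   ] F vise 5.82 -1.86 -1.57 w 0.162 q [-0.09  0.04  1.76 -0.01  1.34 -0.16]
```

move_arm:
  moves:
    - [0, 0.0002, -0.0015, 0.0037, 0]
    - [0, 0.0004, -0.0033, 0.0073, 0]
    - [0, 0.0006, -0.0055, 0.0106, 0]
    - [0, 0.0008, -0.008, 0.0137, 0]
    - [0, 0.001, -0.0108, 0.0166, 0]
    - [0, 0.001, -0.0108, 0.0166, 0]

```text
t: 21.38
eef_pos: [594.9, -29.8, 59.8]
ee_rot: [2.135, 2.291, 0.002]
contact_force: [6.2, 0.7, 1.8]
gripper_width: 0.167
```

```bash
python3 - <<'E'
from h import *
where()
tips(['side','top'],['knob_mid','crank_hub'])
E
```

```text
t 21.38 p [594.9 -29.8  59.8] vise x,y 591.48 -70.46 tooly deg 4.03 Rz [ 0.008 -0.006 -1.   ] F vise 6.24 0.24 1.75 w 0.167 q [-0.09  0.03  1.8  -0.01  1.31 -0.16]
side crank_hub [563.7  17.8 102.8] 0.84 [248. 188.]
top knob_mid [577.9  79.7 175.8] 0.57 [233. 182.]
top crank_hub [564.8  14.7 101.3] 0.86 [254. 189.]
```

```bash
cat > reg.py <<'E'
from h import *
i=cv2.imread('pics/i.png').astype(np.float32)
new={'top':(i[:300],170,165),'side':(i[300:],180,160)}
old={'top':cv2.imread('pics/b.png').astype(np.float32),'side':cv2.imread('pics/a.png').astype(np.float32)}
y=np.radians(3.93);ex=np.array([np.cos(y),np.sin(y),0]);ey=np.array([-ex[1],ex[0],0])
def samp(img,uv): return cv2.remap(img,uv[:,0].astype(np.float32)[:,None],uv[:,1].astype(np.float32)[:,None],cv2.INTER_CUBIC)[:,0]
def run(cam,name,xs,ys,zs):
    g=np.array(np.meshgrid(xs,ys,zs)).reshape(3,-1).T
    P=g[:,:1]*ex+g[:,1:2]*ey+g[:,2:]*[0,0,1]
    A=samp(old[cam],proj(cam,P)); r=[]
    im,u0,v0=new[cam]; ds=np.arange(66,81,.25)
    for d in ds:
        for e in (-1,-.5,0,.5,1):
            uv=proj(cam,P+d*ey+e*ex); B=samp(im,np.c_[(uv[:,0]-u0+.5)*5-.5,(uv[:,1]-v0+.5)*5-.5])
            r.append((np.corrcoef((A-A.mean(0)).ravel(),(B-B.mean(0)).ravel())[0,1],d,e))
    r.sort(reverse=True);print(cam,name,[tuple(np.round(k,3)) for k in r[:4]])
c=-28.5
for cam in('top','side'):
    run(cam,'block',np.arange(528,598,1.),np.arange(c-36,c+37,1.),[130])
    run(cam,'posts',np.arange(535,595,1.),np.arange(c-16,c+17,1.),[178])
    run(cam,'knob',np.arange(585,612,1.),np.arange(-178,-100,1.),[98])
# control: fixed parts should give d=0
E
python3 reg.py
```

```text
top block [(np.float64(0.968), np.float64(71.75), np.float64(-0.5)), (np.float64(0.968), np.float64(72.0), np.float64(-0.5)), (np.float64(0.967), np.float64(71.5), np.float64(-0.5)), (np.float64(0.967), np.float64(71.75), np.float64(0.0))]
top posts [(np.float64(0.971), np.float64(69.5), np.float64(-0.5)), (np.float64(0.971), np.float64(69.5), np.float64(0.0)), (np.float64(0.97), np.float64(69.75), np.float64(-0.5)), (np.float64(0.97), np.float64(69.25), np.float64(-0.5))]
top knob [(np.float64(0.813), np.float64(73.5), np.float64(0.0)), (np.float64(0.812), np.float64(73.25), np.float64(0.0)), (np.float64(0.812), np.float64(73.0), np.float64(0.0)), (np.float64(0.812), np.float64(73.75), np.float64(0.0))]
side block [(np.float64(0.948), np.float64(72.25), np.float64(0.5)), (np.float64(0.948), np.float64(72.5), np.float64(0.5)), (np.float64(0.948), np.float64(72.0), np.float64(0.5)), (np.float64(0.947), np.float64(72.5), np.float64(0.0))]
side posts [(np.float64(0.896), np.float64(67.0), np.float64(0.5)), (np.float64(0.896), np.float64(67.25), np.float64(0.5)), (np.float64(0.895), np.float64(66.75), np.float64(0.5)), (np.float64(0.895), np.float64(67.5), np.float64(0.5))]
side knob [(np.float64(0.944), np.float64(72.75), np.float64(-0.5)), (np.float64(0.944), np.float64(72.5), np.float64(-0.5)), (np.float64(0.943), np.float64(73.0), np.float64(-0.5)), (np.float64(0.943), np.float64(72.25), np.float64(-0.5))]
```

move_arm:
  moves:
    - [0, 0.0003, -0.0042, 0.0036, 0]
    - [0, 0.0006, -0.0093, 0.0069, 0]
    - [0, 0.0009, -0.0148, 0.0093, 0]
    - [0, 0.0012, -0.0206, 0.0109, 0]
    - [0, 0.0015, -0.0265, 0.0116, 0]
    - [0, 0.0018, -0.0325, 0.0114, 0]

```text
t: 22.42
eef_pos: [563.3, -30.5, 48.6]
ee_rot: [2.134, 2.289, 0.004]
contact_force: [9.4, -1.0, -0.5]
gripper_width: 0.165
```

```bash
python3 - <<'E'
from h import *
where()
E
```

```text
t 22.43 p [563.3 -30.5  48.6] vise x,y 559.91 -69.03 tooly deg 4.03 Rz [ 0.011 -0.006 -1.   ] F vise 9.32 -1.65 -0.52 w 0.165 q [-0.1  -0.03  1.88 -0.01  1.29 -0.17]
```

move_arm:
  moves:
    - [0, 0.0003, -0.0059, -0.001, 0]
    - [0, 0.0006, -0.0116, -0.0028, 0]
    - [0, 0.0009, -0.017, -0.0055, 0]
    - [0, 0.0012, -0.0219, -0.009, 0]
    - [0, 0.0015, -0.0262, -0.0131, 0]
    - [0, 0.0018, -0.0299, -0.0179, 0]

```text
t: 23.18
eef_pos: [533.6, -31.1, 66.2]
ee_rot: [2.133, 2.288, 0.005]
contact_force: [8.5, -4.2, -5.8]
gripper_width: 0.166
```

```bash
python3 - <<'E'
from h import *
where()
E
```

```text
t 23.18 p [533.6 -31.1  66.2] vise x,y 530.24 -67.62 tooly deg 4.02 Rz [ 0.012 -0.007 -1.   ] F vise 8.17 -4.82 -5.82 w 0.166 q [-0.1  -0.12  1.93 -0.01  1.32 -0.17]
```

move_arm:
  moves:
    - [0, 0.0002, -0.003, -0.0054, 0]
    - [0, 0.0004, -0.0051, -0.011, 0]
    - [0, 0.0006, -0.0064, -0.0169, 0]

```text
t: 23.55
eef_pos: [527.2, -31.0, 82.7]
ee_rot: [2.133, 2.287, 0.006]
contact_force: [8.9, -1.7, -9.6]
gripper_width: 0.166
```

```bash
python3 - <<'E'
from h import *
where()
E
```

```text
t 23.55 p [527.2 -31.   82.7] vise x,y 523.8 -67.08 tooly deg 4.01 Rz [ 0.013 -0.007 -1.   ] F vise 8.72 -2.29 -9.59 w 0.166 q [-0.1  -0.15  1.92 -0.01  1.35 -0.17]
```

move_arm:
  moves:
    - [0, 0.0001, 0, -0.0025, 0]
    - [0, 0.0003, 0, -0.005, 0]

```text
t: 23.8
eef_pos: [526.9, -30.9, 86.9]
ee_rot: [2.133, 2.287, 0.005]
contact_force: [5.7, -3.4, -10.6]
gripper_width: 0.159
```

```bash
python3 - <<'E'
from h import *
where()
E
```

```text
t 23.8 p [526.9 -30.9  86.9] vise x,y 523.54 -66.95 tooly deg 4.0 Rz [ 0.013 -0.008 -1.   ] F vise 5.45 -3.79 -10.61 w 0.159 q [-0.1  -0.15  1.92 -0.01  1.36 -0.17]
```

move_arm:
  moves:
    - [0, 0.0002, 0.0002, -0.003, 0]
    - [0, 0.0003, 0.0004, -0.006, 0]

```text
t: 24.05
eef_pos: [526.9, -30.7, 91.9]
ee_rot: [2.133, 2.287, 0.003]
contact_force: [4.6, -1.7, -10.5]
gripper_width: 0.161
```

```bash
python3 - <<'E'
from h import *
where()
E
```

```text
t 24.05 p [526.9 -30.7  91.9] vise x,y 523.56 -66.78 tooly deg 4.0 Rz [ 0.012 -0.008 -1.   ] F vise 4.45 -1.98 -10.51 w 0.161 q [-0.1  -0.15  1.91 -0.01  1.37 -0.17]
```

move_arm:
  moves:
    - [0, 0, 0, 0, 0]
    - [20, 0, 0, 0, 0]
    - [35, 0, 0, 0, 0]
    - [50, 0, 0, 0, 0]
    - [50, 0, 0, 0, 0]
    - [50, 0, 0, 0, 0]

```text
t: 24.8
eef_pos: [526.9, -30.7, 91.9]
ee_rot: [2.133, 2.287, 0.003]
contact_force: [0.1, 0.4, -0.1]
gripper_width: 0.494
```

move_arm:
  moves:
    - [50, 0, 0, -0.02, 0]
    - [50, 0, 0, -0.05, 0]
    - [50, 0, 0, -0.09, 0]
    - [50, -0.03, 0, -0.12, 0]
    - [50, -0.08, 0, -0.13, 0]
    - [50, -0.13, 0, -0.13, 0]
    - [50, -0.17, 0, -0.13, 0]
    - [50, -0.18, 0, -0.13, 0]
    - [50, -0.18, 0, -0.13, 0]

```text
t: 25.92
eef_pos: [537.9, -209.2, 224.2]
ee_rot: [2.134, 2.286, 0.004]
contact_force: [-0.0, 1.2, -0.0]
gripper_width: 0.5
```

```bash
python3 - <<'E'
from h import *
where()
b=arm.read_camera('top');a=arm.read_camera('side')
cv2.imwrite('pics/k.png',np.vstack([cv2.resize(b[165:225,170:303],(665,300),interpolation=3),cv2.resize(a[165:275,180:290][:, :],(300,300),interpolation=3) .repeat(1,0) if 0 else cv2.resize(a[160:220,180:313],(665,300),interpolation=3)]))
for i in range(2): tips(['top','side'],['crank_hub','knob_mid','jaw_face','blade_top'])
E
```

```text
t 25.93 p [ 537.9 -209.2  224.2] vise x,y 522.3 -245.58 tooly deg 3.96 Rz [ 0.012 -0.008 -1.   ] F vise 0.03 1.15 -0.02 w 0.5 q [-0.41 -0.11  1.66 -0.    1.58 -0.48]
top crank_hub [561.4  17.9 101. ] 0.8 [253. 190.]
top knob_mid [526.3 -25.4 105.4] 0.51 [267. 201.]
top jaw_face [552.1 179.8  88.8] 0.76 [204. 193.]
top blade_top [576.8  79.9 179.2] 0.42 [233. 183.]
side crank_hub [562.1  18.9 104.9] 0.55 [248. 188.]
side knob_mid [526.  -28.8 110.2] 0.58 [267. 181.]
side jaw_face [555.3 183.8  91.3] 0.97 [218. 229.]
side blade_top [576.6  83.3 179. ] 0.4 [231. 180.]
top crank_hub [564.4  18.1  98. ] 0.86 [253. 189.]
top knob_mid [525.4 -21.4 106.8] 0.61 [265. 201.]
top jaw_face [549.9 178.2  87.6] 0.96 [204. 193.]
top blade_top [578.9  78.8 175.3] 0.59 [234. 182.]
side crank_hub [563.7  21.5 104. ] 0.63 [248. 188.]
side crank_hub [ 486.  -385.6   -5. ] 0.32 [321. 153.]
side knob_mid [524.8 -29.7 110. ] 0.56 [268. 181.]
side jaw_face [551.3 181.5  92.5] 0.63 [220. 229.]
side jaw_face [710.4   5.   -2.8] 0.43 [212. 193.]
side blade_top [579.   83.9 180.1] 0.68 [230. 179.]
```

View pics/k.png

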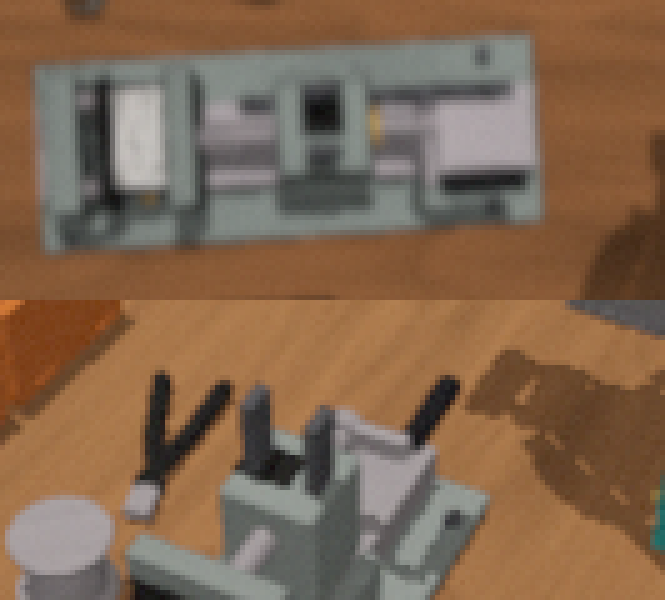

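```bash
cat > reg2.py <<'E'
from h import *
I=cv2.imread('pics/i.png').astype(np.float32);K=cv2.imread('pics/k.png').astype(np.float32)
y=np.radians(3.93);ex=np.array([np.cos(y),np.sin(y),0]);ey=np.array([-ex[1],ex[0],0])
def samp(img,uv):
    m=((uv-[170,165]+.5)*5-.5).astype(np.float32);return cv2.remap(img,m[:,:1],m[:,1:],cv2.INTER_CUBIC)[:,0]
def run(n,xs,ys,z):
    g=np.array(np.meshgrid(xs,ys,[z])).reshape(3,-1).T;P=g[:,:1]*ex+g[:,1:2]*ey+g[:,2:]*[0,0,1]
    A=samp(I[:300],proj('top',P)).mean(1);ds=np.arange(-4,10,.2)
    c=[np.corrcoef(A,samp(K[:300],proj('top',P+d*ey)).mean(1))[0,1] for d in ds];i=int(np.argmax(c));print(n,ds[i].round(2),round(c[i],3))
run('block',np.arange(528,598.),np.arange(10,82.),130)
run('fixedjaw',np.arange(520,605.),np.arange(163,205.),140)
run('case near edge',np.arange(535,595.),np.arange(128,142.),95)
run('case far edge',np.arange(535,595.),np.arange(155,170.),95)
run('moving jaw',np.arange(520,605.),np.arange(108,134.),140)
# edge profiles along y'
for nm,im in(('i',I),('k',K)):
    ys=np.arange(105,205,3.);print(nm,[int(samp(im[:300],proj('top',np.array([x*ex+v*ey+[0,0,95] for x in np.arange(545,590,3.)]))).mean()) for v in ys])
E
python3 reg2.py
```

```text
block -0.2 0.979
fixedjaw 3.0 0.931
case near edge 6.4 0.844
case far edge 3.4 0.787
moving jaw 3.4 0.957
i [128, 126, 118, 104, 86, 84, 110, 127, 130, 128, 124, 130, 153, 174, 181, 181, 185, 183, 177, 178, 181, 179, 159, 116, 66, 38, 48, 75, 90, 81, 61, 65, 93, 121]
k [128, 127, 126, 123, 113, 92, 77, 97, 121, 130, 129, 126, 125, 135, 162, 180, 187, 187, 187, 184, 185, 187, 184, 166, 126, 74, 39, 39, 52, 59, 57, 64, 93, 121]
```

```bash
python3 -c "
from station import arm
print(arm.finish_job())"
```

```text
the job is handed in; nothing more can be done
None
```

The case is clamped in the vise and the job is handed in at about 26 s. I estimate the clamping force at 55–88 N; nothing measures it directly.

**What I did:**
- **Slide:** I squeezed the release lever against its post and slid the jaw up about 74 mm. The wrist force along the rail peaked at 15.7 N, so about 14 N on the case. I eased that to about 9 N before letting the lever go.
- **Crank:** I gripped the knob, turned the crank clockwise from about 1.9 to 4.8 rad, released it and backed the arm away.

**Last checks:**
- **Lever:** The blade is standing upright again, so the slide is locked.
- **Case:** It is upright and square between the jaws. It moved about 3.5 mm towards the fixed jaw while I turned the crank, and the fixed jaw's rubber also moved about 3 mm.
- **Robot:** It was touching nothing at hand-in. I saw no sign that the other things on the bench had moved, but I did not check each one.

**What disagreed:**
- **Half-nut shift:** Wrist travel (73.6 mm) fits the block dropping forward to 75 mm. Image matching fits it dropping back to 72 mm. That gives about 88 N or 55 N.
- **Knob force:** The pull at the knob was about 10.6 N, which points to 62–80 N. I stopped where every estimate stays between 40 and 110 N.
- **Jaw travel:** The images showed the moving jaw advancing 3.4–4 mm, against the 5.8 mm the crank angle implies. I put this down to the low image resolution.

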